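# Clear the headset and shut the hood of the shielded test box

### The job

Close up the shielded test box for its test run: first hang the headset that was left straddling the box's front wall over the bar of the lead rail, with an ear cup on each side of the bar. Then break the hood's locked stay by pushing its knuckle through at the thumb tab, take the hood by its bar handle and lower it gently until it is fully shut, never letting it drop. Leave the other things on the bench where they stand.

Things in the scene. Friction and masses are not known exactly. Their poses are not given: they have to be found in the camera images.
- test_box: shielded test box of bare aluminium, open at the top, fixed: 180 mm deep (x), 280 mm wide (y), rim 130 mm above the bench; walls 5 mm thick, rim flange 10 mm wide. Origin at the centre of its underside, on the bench; -x is its front (connector panel), +x its hinge side, -y its right side, where the stay is. The hood stands open over its back half.
- hood (a joint): angle of the hood (aluminium lid 182x280x16 mm, 0.5 kg) about its hinge on the far rim: 0 = fully shut; about 1.17 rad at the start, held by the locked stay. With the stay broken, friction alone still holds the hood above about 1.0 rad; lower down it falls and slams unless held. Pulling it down with the stay locked only jams the stay.
- hood_hinge (a point): middle of the hood's hinge line, which runs along the box's y: 92 mm towards +x of the box's centre, 135 mm above the bench. The axes are the hood's (x from the bar to the hinge, y along the hinge).
- hood_bar (a point): centre of the hood's bar handle: round steel bar 10 mm thick, parallel to the hinge, 130 mm clear between its end posts, 30 mm clear of the hood's front edge, 218 mm from the hinge line: above the hood's top edge while the hood is open (about 0.34 m up), in front of the box when shut (0.14 m up). It may turn in the fingers as the hood comes down.
- stay_knuckle (a joint): knuckle angle between the two flat 81 mm links of the stay, outside the box's right wall: 2.69 rad = locked, 11 degrees past dead centre (start); 2.50 = links in line; below that the stay is broken and folds as the hood comes down; 0 = folded, hood shut. A little friction; takes a few N. Near 2.0 (tab pushed in some 25 to 30 mm) it is clear of locking again and the hood still stands; under 1.6 (40 mm) the hood falls.
- thumb_tab (a point): middle of the outer face of the thumb tab, a flat steel tab 30 mm long and 27 mm wide (along the box's y) on the lower link at the knuckle, 20 mm outside the right wall. z: outward normal, up and to the box's front, about 53 degrees from vertical at the start; push against it. The link pivots 79 mm from here, at box x -55, z 112 mm. The hood stands over it: lean the tool back to the front.
- headset: small rigid on-ear headset, 0.16 kg, 126 mm wide, 129 mm high: padded black band bent in its x-z plane, a round ear cup (54 mm across, 22 mm thick) at each end, cups down. Origin under the middle of the band's crown, resting on the rim of the box's front wall at the start. Cups' lower edges 113 mm below the origin, inner faces 78 mm apart. x from cup to cup, y across the band.
- headset_crown (a point): centre of the padded crown of the band, 8 mm above the headset's origin: the pad there is 46 mm long (x), 24 mm wide (y) and 16 mm thick (z). Gripped from above across its 24 mm width; whatever reaches more than 16 mm below the pad's top hits what it rests on.
- rail_mid (a point): top of the bar of the lead rail, at its middle: smooth horizontal steel bar 12 mm thick, along y of this frame, 170 mm above the bench, 155 mm clear between its two end posts; on a flat foot 85x210x8 mm, fixed
- heatsink: bystander: finned light-metal heatsink, 34x50x26 mm, loose on the bench
- attenuator: bystander: small metal coaxial attenuator, 54x17x17 mm, loose on the bench
- solder_spool: bystander: reel of solder standing on its flange, 56 mm across, 45 mm high, loose on the bench
- tip_cleaner: bystander: round tin with brass wool, 60 mm across, 30 mm high, loose on the bench
- flux_pot: bystander: low round tin, 46 mm across, 22 mm high, loose on the bench

How it is judged:
On the way, in this order (a step that is already met when the one before it is completed fails the run):
1. the headset hangs over the bar of the lead rail, let go and at rest (x of headset_crown in the frame of rail_mid between -0.015 and 0.015 m and y of headset_crown in the frame of rail_mid between -0.062 and 0.062 m and z of headset_crown in the frame of rail_mid between 0.003 and 0.014 m and angle between headset_crown's own z axis and vertical below 0.3 rad and linear speed of headset below 0.03 m/s and contact force between headset and the fingers below 0.1 N), for 0.3 s.
2. the stay is broken: its knuckle has been pushed well through dead centre (value of joint stay_knuckle below 2.3 rad), for 0.1 s.
At the end, for the whole second after the job is handed in: The hood is shut on the rim (within 0.03 rad) and at rest; the headset hangs over the lead rail's bar at rest: crown above the bar within 15 mm, within 62 mm of the bar's middle along it, its underside resting on the bar (within 6 mm), upright within 0.3 rad (value of joint hood below 0.03 rad and velocity of joint hood between -0.05 and 0.05 rad/s and x of headset_crown in the frame of rail_mid between -0.015 and 0.015 m and y of headset_crown in the frame of rail_mid between -0.062 and 0.062 m and z of headset_crown in the frame of rail_mid between 0.003 and 0.014 m and angle between headset_crown's own z axis and vertical below 0.3 rad and linear speed of headset below 0.03 m/s); the robot touches nothing.
It fails at once if the hood drops or slams (falls faster than 1.5 rad/s) (velocity of joint hood below -1.5 rad/s).
It fails at once if a bystander is knocked away (moved more than 30 mm) (distance of any of heatsink, attenuator, solder_spool, tip_cleaner, flux_pot from where it was at the start of the episode above 0.03 m).
It also fails if it takes over 72 s, if anything falls off the work surface, if the arm or the gripper's body presses on something with over 40 N, if the wrist force passes 120 N, or if a joint passes its speed limit or range.

### The arm

A 6-joint arm with a two-finger parallel gripper is mounted at the origin on a cart in front of the work surface, level with it; the furniture and walls round the work are solid. World frame = base frame: x ahead of the robot, y to its left, z up, the work surface at z = 0. Lengths are in m, angles in rad, forces in N, time in s.
With the tool pointing down it reaches from about 0.35 to 0.975 m from the base axis. Payload 17.4 kg.
Tool frame: the origin (TCP) lies on the front face of the gripper's body, between the roots of the fingers; the fingertips stand 73 mm ahead of it and the grasp point (between the pads) lies ahead of it (ctrl.grip_depth is the z of the grasp point in the tool frame, in m); z points along the fingers, y is the direction in which the jaws open and shut (so a half turn about z gives the same grasp; the last joint's range is limited). The gripper opens to 85 mm and grips with 20 to 120 N. Pads are 22 mm wide; open, the fingers measure 114 mm over their backs; the gripper's body (76 mm by 85 mm) begins 54 mm behind the grasp point. The pads swing forward as they close: fully open they stand 13 mm farther back than shut.
Start: joints at [-1.139, 0.116, 1.442, -0, 1.584, -0.038], TCP at [0.306, -0.602, 0.304] pointing down, gripper open.
Joint ranges: [-2.83, 2.83], [-0.83, 2.19], [0.07, 2.5], [-1.14, 4.28], [0.01, 3], [-2.97, 2.97]. Speed limits (rad/s): [1.89, 1.89, 2.22, 3.14, 3.14, 3.14].

### API

Orientations are given as a unit quaternion [w, x, y, z].
In Python, from cell import telemetry, viewer, ctrl, finder gives the robot as it stands. The module is installed in compiled form; this text tells all that it offers.
- The arm moves only by the tool send_rows, never from a script. Its argument "steps" is a list of rows, each an object of numbers: "dx", "dy", "dz": the shift along the tool's x, y, z in mm; "spin": the turn about the tool's z in degrees. A call has exactly 8 rows; each row is the pose to reach, as a shift and turn from the pose commanded when the call began, along the tool's axes at that moment; what a row does not reach only later rows make up. A row lasts 1/10 s, in which the tool goes at most 50 mm and 8.59 degrees, less where a joint would pass 70% of its speed; a pose out of reach is approached as far as the arm can. A call with a gripper value outside its range is refused whole. "gripper" is the finger opening in mm, from 0 to 85.4, set as the call begins (left out, the last holds). The fingers move at their own pace and stop on an object; "grip_force" is the grip in N (left out, the last holds). Time passes only in rows, so rows that repeat a pose let the fingers close, or fill a call up. It gives the time, the measured TCP pose, the force and the opening at its end, in the units of the state.
- telemetry.state(): the state, without advancing time (a new reading comes with each control period).
- viewer.snapshot(name): name is "scene" or "top"; returns the picture (384x512x3 uint8, red, green, blue); there is no depth.
- viewer.camera_params(name): a dict with "camera_matrix" (3x3 intrinsics, pixels), "D" ([k1, k2, p1, p2, k3] as OpenCV has them; the pictures are not rectified), "R" (3x3) and "t" (3): a world point X has camera coordinates R X + t. Camera axes: x right, y down, z forward; pixel columns grow to the right and rows downward; lengths in m; the calibration is good to about 2 mm. A picture is of the moment at which its call begins. camera_params takes no time and is no camera call.
- ctrl.hand_in(): hands the job in, once; it reports no verdict.
Trained networks look in the newest picture that a camera, given by its name, has taken for a name from the list of things; names that differ only in an ending like _2 or _b are one class to them, and where a whole thing is asked for, a point or a joint stands for the part that bears it (a point fixed in the world has none). Each returns a list of dicts, best first, with "score" (0 to 1); they miss things now and then, are a little off and sometimes report something else, mostly with a low value. They report only what shows in the picture. A call takes as long as a camera call.
- finder.look_for(thing, camera): "extent" ([left, top, right, bottom] as shares, 0 to 1, of the picture: columns of its width, rows of its height, round what is visible of it).
The state is a dict: "time": time; "qpos": joint angles; "joint_vel": joint speeds; "tau": joint torques, N m; "tcp_pos": TCP position; "ee_rot": TCP orientation; "force": force on the tool from outside, world axes, zero at the start; "moment": the same for the moment, N m; "finger_gap": finger opening in m.
Only numpy, scipy, OpenCV 4.12 (cv2) and the standard library are available. Lean on these libraries where they do the work, as an engineer would, in place of code of your own. Each camera call takes 0.05 s, during which the arm holds its last target. There are 200 camera calls.

## Working session

There is one attempt and no reset: what is moved stays moved. The work goes in short steps, Python scripts to look and compute and a tool call to move; the robot and the scene stay as the last step left them, time stands still between calls to the robot, and variables do not carry over. Pictures are saved under pics/ and viewed, about 8 in all and at most 12, crops included, and the job is handed in when it is done.

Besides the shell and the picture viewer there is one more tool, called after "Emit:" as name(argument=value, ...), one argument or row to a line, values as JSON. send_rows: Moves the arm, as the interface text tells. Its arguments: {"type":"object","properties":{"steps":{"type":"array"},"gripper":{"type":"number"},"grip_force":{"type":"number"}},"required":["steps"]}

```bash
mkdir -p pics; cat > h.py <<'E'
import numpy as np, cv2
from cell import telemetry, viewer, ctrl, finder
def snap(n,f):
    im=viewer.snapshot(n); cv2.imwrite('pics/'+f+'.png',cv2.cvtColor(im,cv2.COLOR_RGB2BGR)); return im
def cam(n):
    p=viewer.camera_params(n); return [np.array(p[k],float) for k in('camera_matrix','D','R','t')]
def proj(n,X):
    K,D,R,t=cam(n); return cv2.projectPoints(np.atleast_2d(np.array(X,float)),cv2.Rodrigues(R)[0],t,K,D)[0][:,0]
def ray(n,u):
    K,D,R,t=cam(n); x=cv2.undistortPoints(np.array([[u]],float),K,D)[0,0]
    d=R.T@np.array([x[0],x[1],1]); return -R.T@t,d/np.linalg.norm(d)
def onz(n,u,z):
    c,d=ray(n,u); return c+d*(z-c[2])/d[2]
def tri(u1,u2,a='scene',b='top'):
    c1,d1=ray(a,u1);c2,d2=ray(b,u2)
    s=np.linalg.lstsq(np.c_[d1,-d2],c2-c1,rcond=None)[0]
    p,q=c1+s[0]*d1,c2+s[1]*d2; return (p+q)/2,np.linalg.norm(p-q)
E
python3 - <<'E'
from h import *
np.set_printoptions(precision=4,suppress=True)
s=telemetry.state(); print(s['tcp_pos'],s['ee_rot'],ctrl.grip_depth,s['time'])
a=snap('scene','s0');b=snap('top','t0')
cv2.imwrite('pics/s0b.png',cv2.cvtColor(cv2.resize(a,(800,600),interpolation=3),4))
cv2.imwrite('pics/t0b.png',cv2.cvtColor(cv2.resize(b,(800,600),interpolation=3),4))
for n in('scene','top'):
    K,D,R,t=cam(n);print(n,-R.T@t,R[2])
    for th in('test_box','hood','headset','rail_mid','thumb_tab','heatsink','attenuator','solder_spool','tip_cleaner','flux_pot'):
        for r in finder.look_for(th,n)[:1]: print(th,round(r['score'],2),np.array(r['extent'])*[512,384,512,384])
E
```

```text
[ 0.3055 -0.6018  0.3032] [-0.0006  0.9725  0.2328 -0.0001] 0.0539 0.0
scene [-0.0547  1.0529  0.6693] [ 0.4324 -0.8173 -0.3809]
test_box 0.84 [235.1104 121.6128 319.8976 233.7024]
hood 0.82 [232.192 122.688 290.816 184.704]
headset 0.82 [277.504  182.208  311.1936 225.9072]
rail_mid 0.66 [203.8784 199.488  239.0016 281.088 ]
thumb_tab 0.66 [289.8944 145.1904 310.016  171.9168]
heatsink 0.63 [241.5104 260.0832 266.5984 276.7872]
attenuator 0.38 [284.9792 231.0144 298.496  233.5104]
solder_spool 0.54 [185.2928 253.0176 202.1888 272.7936]
tip_cleaner 0.61 [183.5008 241.1904 206.2848 256.896 ]
flux_pot 0.49 [238.8992 243.8016 255.1808 259.6992]
top [0.3264 0.0224 1.0164] [ 0.2139 -0.1008 -0.9717]
test_box 0.79 [245.4016 109.2864 380.8256 217.9968]
hood 0.55 [244.6848 106.9824 376.1152 148.608 ]
headset 0.91 [285.696  180.0192 318.9248 228.5952]
rail_mid 0.75 [143.9232 184.0896 217.8048 258.0864]
thumb_tab 0.67 [365.5168 127.1808 382.1056 159.2832]
heatsink 0.49 [242.9952 106.9824 381.9008 213.696 ]
attenuator 0.63 [248.6784 105.792  377.1904 149.2992]
solder_spool 0.69 [139.52   206.0928 160.     228.9024]
tip_cleaner 0.54 [158.0032 180.096  186.2144 202.5984]
flux_pot 0.51 [203.8784 215.1936 222.976  234.3168]
```

```bash
python3 - <<'E'
import cv2
a=cv2.imread('pics/s0.png')[110:290,170:350];b=cv2.imread('pics/t0.png')[90:270,130:400]
cv2.imwrite('pics/s0c.png',cv2.resize(a,None,fx=3.3,fy=3.3,interpolation=2))
cv2.imwrite('pics/t0c.png',cv2.resize(b,None,fx=2.96,fy=2.96,interpolation=2))
E
```

```text
(no output)
```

View pics/s0c.png

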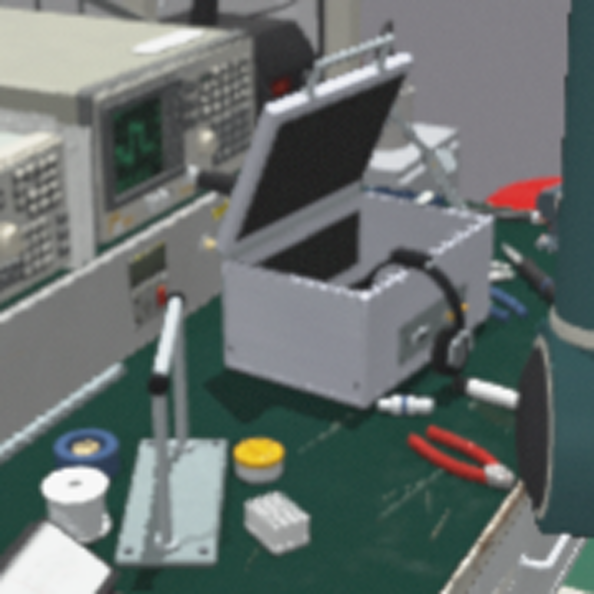

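View pics/t0c.png

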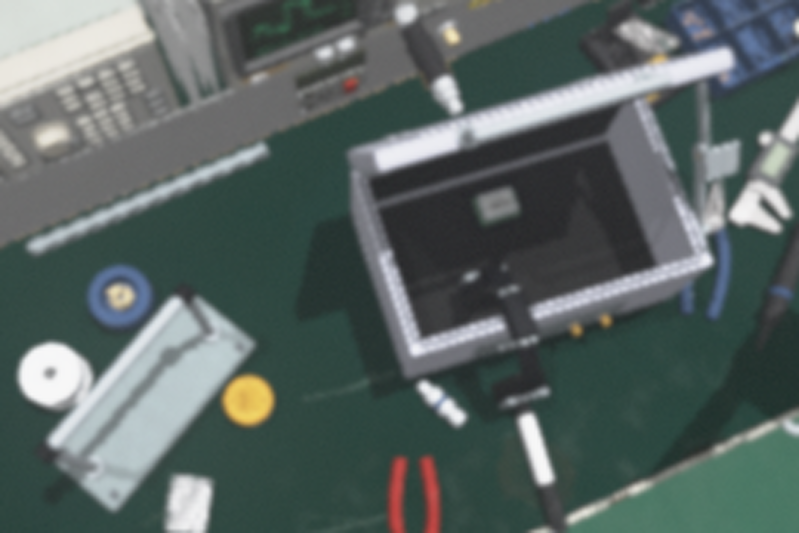

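The scene view (3.3x crop) shows the box with its open hood, the headset over the front wall with its crown at about (408,257), and the rail bar from (158,382) to (176,300). The top crop (2.96x) shows the rim corners at (410,354), (713,262) and (352,152). The tab is at (722,158) and the rail bar runs from (50,443) to (188,293).

```bash
cat > g.py <<'E'
from h import *
from scipy.optimize import least_squares
S=lambda u:np.array(u)/3.3+[170,110]
T=lambda u:np.array(u)/2.96+[130,90]
E
python3 - <<'E'
from g import *
np.set_printoptions(precision=4,suppress=True)
hx,hy=.09,.14
obs=[('top',T((410,354)),(-hx,hy,.13)),('top',T((713,262)),(-hx,-hy,.13)),('top',T((352,152)),(hx,hy,.13)),
('scene',S((365,297)),(-hx,hy,.13)),('scene',S((225,262)),(hx,hy,.13)),('scene',S((492,217)),(-hx,-hy,.13)),('scene',S((367,405)),(-hx,hy,0)),('scene',S((225,366)),(hx,hy,0))]
def W(p,q): 
    c,s=np.cos(p[2]),np.sin(p[2]); return np.array([p[0]+c*q[0]-s*q[1],p[1]+s*q[0]+c*q[1],q[2]])
f=lambda p:np.concatenate([proj(n,W(p,q))[0]-u for n,u,q in obs])
r=least_squares(f,[.6,-.1,.2],loss='soft_l1');p=r.x;print('box',p,'\n',f(p).reshape(-1,2))
print('rail ends',tri(S((158,382)),T((50,443))),tri(S((176,300)),T((188,293))))
for n,us in(('top',[(50,443),(188,293)]),):
  for u in us: print(onz(n,T(u),.17))
print('crown',tri(S((408,257)),T((516,312))),'wallmid',W(p,(-hx,0,.13)))
h=1.17; k=(.092-.218*np.cos(h),0,.135+.218*np.sin(h))
print('hood bar',W(p,k),proj('scene',W(p,k))[0],proj('top',W(p,k))[0])
# bar as function
th=2.
for n,u in(('top',T((500,310))),):print(onz(n,u,.16))
print('headset boxes',[ (n,finder.look_for('headset_crown',n)[:2]) for n in('scene','top')])
# tab: pivot (-55,112), distance 79, normal 53deg from vertical toward -x
for side in(1,-1):
  a=np.radians(53)
  d=np.array([np.cos(a),np.sin(a)]) # along link direction perp to normal (-sin a, cos a)
  k=(-.055+.079*d[0],-.14-.02-.0,.112+.079*d[1]); 
print('tab',W(p,k),proj('top',W(p,k))[0],proj('scene',W(p,k))[0],T((722,158)))
E
```

```text
box [ 0.5317 -0.2436 -0.1292] 
 [[ 0.9738 -0.6579]
 [ 0.3437 -0.0411]
 [ 0.2729  4.5554]
 [-0.118   0.0741]
 [-1.3291 -0.6267]
 [ 0.559   0.0922]
 [-1.2659  2.5211]
 [-0.3911  1.1797]]
rail ends (array([0.5079, 0.2126, 0.1634]), np.float64(0.002495013452387317)) (array([0.5805, 0.0636, 0.1642]), np.float64(0.0017978586613192722))
[0.5076 0.2117 0.17  ]
[0.5779 0.0629 0.17  ]
crown (array([ 0.4542, -0.1882,  0.1404]), np.float64(0.00014574722564267764)) wallmid [ 0.4424 -0.232   0.13  ]
hood bar [ 0.5386 -0.2445  0.3357] [278.9139 126.2144] [324.6174 127.6274]
[ 0.4584 -0.1719  0.16  ]
headset boxes [('scene', []), ('top', [{'extent': [0.5543, 0.4651, 0.6225, 0.5982], 'score': 0.92}, {'extent': [0.4861, 0.2784, 0.7371, 0.3854], 'score': 0.26}])]
tab [ 0.5037 -0.4013  0.1751] [372.5939 141.6971] [303.4874 159.4497] [373.9189 143.3784]
```

```bash
python3 - <<'E'
import cv2,numpy as np
a=cv2.imread('pics/s0.png')[176:231,268:323];b=cv2.imread('pics/t0.png')[176:236,275:335]
c=cv2.imread('pics/s0.png')[115:175,265:325];d=cv2.imread('pics/t0.png')[120:170,355:405]
r=lambda i:cv2.resize(i,(400,300) if 0 else (390,390),interpolation=2)
o=np.hstack([r(a),r(b)]);cv2.imwrite('pics/h1.png',o)
E
```

```text
(no output)
```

View pics/h1.png

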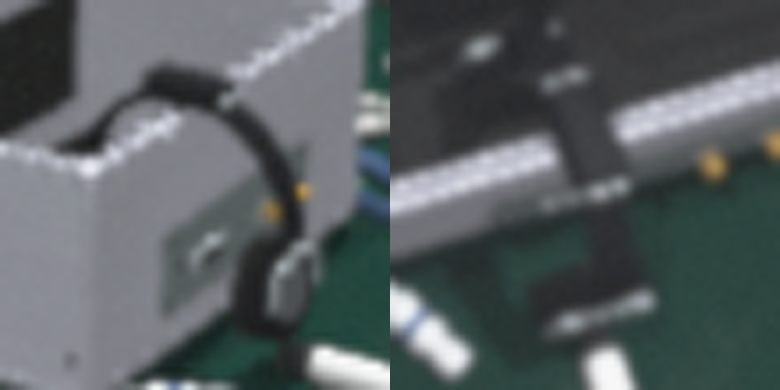

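The close-up shows the crown pad in the top view between clips at (563,78) and (607,189), and in the scene view from (150,78) to (232,98).

```bash
python3 - <<'E'
from g import *
np.set_printoptions(precision=4,suppress=True)
P=lambda u:(np.array(u)-[390,0])/6.5+[275,176]
Q=lambda u:np.array(u)/7.09+[268,176]
print(tri(Q((190,87)),P((588,132))))
i,o=onz('top',P((565,78)),.138),onz('top',P((603,189)),.138)
print(i,o,(i+o)/2,np.linalg.norm(i-o),np.arctan2(*(i-o)[[1,0]]))
a,b=onz('top',P((560,325)),.05),onz('top',P((650,297)),.05);print(a,b,np.arctan2(*(a-b)[[1,0]])-np.pi/2)
i,o=onz('scene',Q((152,76)),.14),onz('scene',Q((230,96)),.14);print(i,o,np.linalg.norm(i-o),np.arctan2(*(i-o)[[1,0]]))
E
```

```text
(array([ 0.4509, -0.1903,  0.1388]), np.float64(0.0002612457060038799))
[ 0.4746 -0.1919  0.138 ] [ 0.4281 -0.1855  0.138 ] [ 0.4514 -0.1887  0.138 ] 0.04696197334582756 -0.13561655204326917
[ 0.3929 -0.1632  0.05  ] [ 0.3879 -0.2036  0.05  ] -0.12367925495600751
[ 0.472  -0.1928  0.14  ] [ 0.4279 -0.1852  0.14  ] 0.04474568902373032 -0.16931228685549005
```

```bash
cat > m.py <<'E'
import sys
from h import *
from scipy.spatial.transform import Rotation as Ro
def go(pos,yang=None):
    s=telemetry.state(); q=s['ee_rot']; R=Ro.from_quat([q[1],q[2],q[3],q[0]]).as_matrix()
    d=R.T@(np.array(pos)-s['tcp_pos'])*1000
    sp=0
    if yang is not None:
        v=R.T@np.array([np.cos(np.radians(yang)),np.sin(np.radians(yang)),0]); sp=np.degrees(np.arctan2(-v[0],v[1]))
    print('d',d.round(1),'spin',round(sp,1),'| tcp',np.round(s['tcp_pos'],4),'F',np.round(s['force'],1),'gap',round(s['finger_gap'],4),'t',round(s['time'],2),'q',np.round(s['qpos'],2))
if __name__=='__main__':
    a=[float(x) for x in sys.argv[1:]]; go(a[:3],a[3] if len(a)>3 else None)
E
python3 m.py .451 -.19 .29 -97.7
```

```text
d [ 316.1 -301.4   13.9] spin 34.6 | tcp [ 0.3056 -0.6019  0.3039] F [-0.1 -0.1 -0.2] gap 0.0855 t 1.2 q [-1.14  0.12  1.44  0.    1.58 -0.04]
```

Emit:
send_rows(
  steps=[
    {"dx": 25, "dy": -24, "dz": 0, "spin": 4},
    {"dx": 57, "dy": -54, "dz": 0, "spin": 9},
    {"dx": 90, "dy": -86, "dz": 0, "spin": 14},
    {"dx": 123, "dy": -117, "dz": 0, "spin": 19},
    {"dx": 156, "dy": -149, "dz": 0, "spin": 24},
    {"dx": 189, "dy": -180, "dz": 0, "spin": 29},
    {"dx": 222, "dy": -212, "dz": 0, "spin": 34},
    {"dx": 250, "dy": -238, "dz": 0, "spin": 34.6},
  ],
  gripper=60,
)

```text
time: 2.0
tcp_pos: [0.421, -0.2744, 0.3042]
ee_rot: [0.0, 0.998, -0.068, 0.0]
force: [1.5, -0.2, 0.1]
finger_gap: 0.0598
```

```bash
python3 m.py .451 -.19 .208 -97.7
```

```text
d [ 18.1 -87.7  96.2] spin -0.2 | tcp [ 0.421  -0.2744  0.3042] F [ 1.5 -0.2  0.1] gap 0.0598 t 2.0 q [-0.63 -0.27  1.8   0.    1.6   1.08]
```

Emit:
send_rows(
  steps=[
    {"dx": 6, "dy": -30, "dz": 0},
    {"dx": 12, "dy": -60, "dz": 10},
    {"dx": 18, "dy": -87, "dz": 30},
    {"dx": 18, "dy": -87.5, "dz": 60},
    {"dx": 18, "dy": -87.5, "dz": 75},
    {"dx": 18, "dy": -87.5, "dz": 78},
    {"dx": 18, "dy": -87.5, "dz": 78},
    {"dx": 18, "dy": -87.5, "dz": 78},
  ],
)

```text
schema error: expected keys dx, dy, dz, spin
```

```bash
python3 m.py .451 -.19 .208 -97.7; python3 - <<'E'
from h import *
a=snap('scene','s1');b=snap('top','t1')
r=lambda i:cv2.resize(i,(390,390),interpolation=2)
cv2.imwrite('pics/h2.png',cv2.cvtColor(np.hstack([r(a[170:230,260:320]),r(b[166:236,270:340])]),4))
E
```

```text
d [ 18.1 -87.7  96.2] spin -0.2 | tcp [ 0.421  -0.2744  0.3042] F [ 1.5 -0.2  0.1] gap 0.0598 t 2.0 q [-0.63 -0.27  1.8   0.    1.6   1.08]
```

View pics/h2.png

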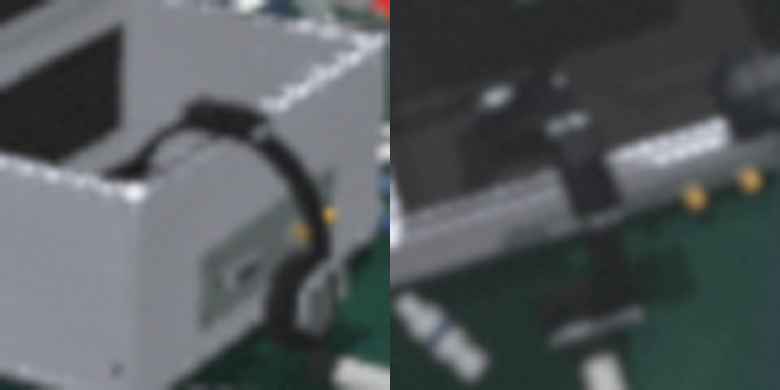

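The move was refused because a key was missing, so this picture only shows the headset unchanged, with its pad at about (225,115) in the left half. I'll resend the rows with all keys.

Emit:
send_rows(
  steps=[
    {"dx": 6, "dy": -30, "dz": 0, "spin": 0},
    {"dx": 12, "dy": -60, "dz": 10, "spin": 0},
    {"dx": 18, "dy": -87, "dz": 30, "spin": 0},
    {"dx": 18, "dy": -87.5, "dz": 60, "spin": 0},
    {"dx": 18, "dy": -87.5, "dz": 80, "spin": 0},
    {"dx": 18, "dy": -87.5, "dz": 90, "spin": 0},
    {"dx": 18, "dy": -87.5, "dz": 95, "spin": 0},
    {"dx": 18, "dy": -87.5, "dz": 95, "spin": 0},
  ],
)

```text
time: 2.9
tcp_pos: [0.4503, -0.1926, 0.2091]
ee_rot: [0.0, 0.998, -0.067, -0.0]
force: [0.7, -0.4, 0.1]
finger_gap: 0.0601
```

```bash
python3 m.py .451 -.19 .208 -97.7; python3 - <<'E'
from h import *
a=snap('scene','s2');b=snap('top','t2')
r=lambda i:cv2.resize(i,(390,390),interpolation=2)
cv2.imwrite('pics/h3.png',cv2.cvtColor(np.hstack([r(a[170:230,260:320]),r(b[166:236,270:340])]),4))
E
```

```text
d [ 0.4 -2.6  1.1] spin -0.0 | tcp [ 0.4503 -0.1926  0.2091] F [ 0.7 -0.4  0.1] gap 0.0601 t 2.9 q [-0.46 -0.26  1.95 -0.    1.45  1.25]
```

View pics/h3.png

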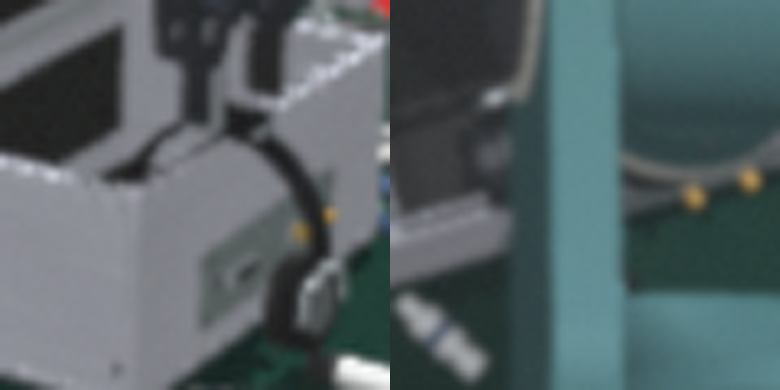

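The fingers straddle the pad just above the rim, with one finger each side at (197,125) and (265,95). I'll close on it.

Emit:
send_rows(
  steps=[
    {"dx": 0, "dy": -2, "dz": 0.5, "spin": 0},
    {"dx": 0, "dy": -2, "dz": 0.5, "spin": 0},
    {"dx": 0, "dy": -2, "dz": 0.5, "spin": 0},
    {"dx": 0, "dy": -2, "dz": 0.5, "spin": 0},
    {"dx": 0, "dy": -2, "dz": 0.5, "spin": 0},
    {"dx": 0, "dy": -2, "dz": 0.5, "spin": 0},
    {"dx": 0, "dy": -2, "dz": 0.5, "spin": 0},
    {"dx": 0, "dy": -2, "dz": 0.5, "spin": 0},
  ],
  gripper=0,
  grip_force=45,
)

```text
time: 3.8
tcp_pos: [0.4507, -0.1903, 0.2091]
ee_rot: [0.0, 0.998, -0.067, 0.0]
force: [-1.3, 1.4, 6.6]
finger_gap: 0.0227
```

Emit:
send_rows(
  steps=[
    {"dx": 0, "dy": 0, "dz": -10, "spin": 0},
    {"dx": 0, "dy": 0, "dz": -30, "spin": 0},
    {"dx": 0, "dy": 0, "dz": -55, "spin": 0},
    {"dx": 0, "dy": 0, "dz": -85, "spin": 0},
    {"dx": 0, "dy": 0, "dz": -115, "spin": 0},
    {"dx": 0, "dy": 0, "dz": -145, "spin": 0},
    {"dx": 0, "dy": 0, "dz": -170, "spin": 0},
    {"dx": 0, "dy": 0, "dz": -180, "spin": 0},
  ],
)

```text
time: 4.6
tcp_pos: [0.4506, -0.1902, 0.3913]
ee_rot: [0.001, 0.998, -0.067, 0.001]
force: [-0.5, 0.1, -2.1]
finger_gap: 0.0225
```

```bash
python3 m.py .543 .137 .385 -64.3; python3 - <<'E'
from h import *
a=snap('scene','s3')
cv2.imwrite('pics/h4.png',cv2.cvtColor(cv2.resize(a[100:290,170:350],None,fx=3,fy=3,interpolation=2),4))
E
```

```text
d [  47.8 -336.6    6.1] spin -33.4 | tcp [ 0.4506 -0.1902  0.3913] F [-0.5  0.1 -2.1] gap 0.0225 t 4.6 q [-0.45 -0.3   1.69  0.    1.75  1.25]
```

View pics/h4.png

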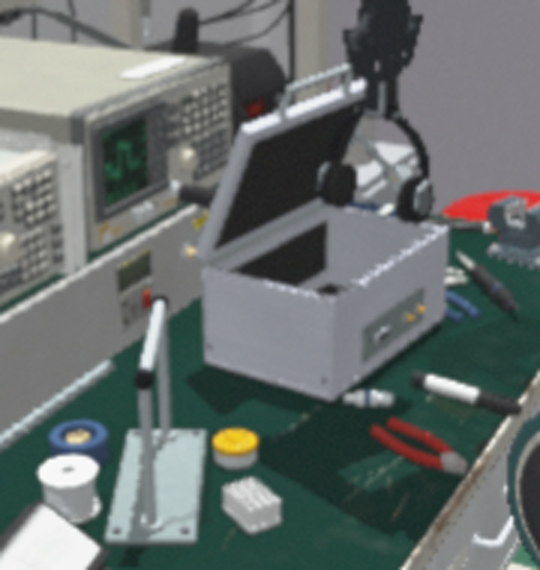

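The headset is held upright and its cups clear the rim. Next I'll carry it left along the hood, then over to the rail.

Emit:
send_rows(
  steps=[
    {"dx": 0, "dy": -25, "dz": 0, "spin": 0},
    {"dx": 0, "dy": -65, "dz": 0, "spin": 0},
    {"dx": 0, "dy": -110, "dz": 0, "spin": 0},
    {"dx": 0, "dy": -155, "dz": 0, "spin": -5},
    {"dx": 10, "dy": -200, "dz": 0, "spin": -12},
    {"dx": 22, "dy": -245, "dz": 0, "spin": -19},
    {"dx": 35, "dy": -285, "dz": 0, "spin": -26},
    {"dx": 48, "dy": -315, "dz": 0, "spin": -33},
  ],
)

```text
time: 5.45
tcp_pos: [0.5405, 0.118, 0.3869]
ee_rot: [-0.0, 0.975, 0.222, -0.001]
force: [0.9, -0.9, -2.0]
finger_gap: 0.0227
```

```bash
python3 m.py .543 .137 .385 -64.3
```

```text
d [ 10.5 -16.    1.9] spin -0.0 | tcp [0.5405 0.118  0.3869] F [ 0.9 -0.9 -2. ] gap 0.0227 t 5.45 q [ 0.17 -0.16  1.58  0.    1.72  1.29]
```

Emit:
send_rows(
  steps=[
    {"dx": 5, "dy": -8, "dz": 0, "spin": 0},
    {"dx": 10, "dy": -16, "dz": 0, "spin": 0},
    {"dx": 10.5, "dy": -16, "dz": 15, "spin": 0},
    {"dx": 10.5, "dy": -16, "dz": 40, "spin": 0},
    {"dx": 10.5, "dy": -16, "dz": 70, "spin": 0},
    {"dx": 10.5, "dy": -16, "dz": 95, "spin": 0},
    {"dx": 10.5, "dy": -16, "dz": 110, "spin": 0},
    {"dx": 10.5, "dy": -16, "dz": 115, "spin": 0},
  ],
)

```text
time: 6.25
tcp_pos: [0.5422, 0.1337, 0.2714]
ee_rot: [0.0, 0.976, 0.218, -0.001]
force: [0.2, 0.7, -1.8]
finger_gap: 0.0227
```

```bash
python3 m.py .543 .137 .250 -64.3; python3 - <<'E'
from h import *
a=snap('scene','s4');b=snap('top','t4')
r=lambda i:cv2.resize(i,(399,399),interpolation=2)
cv2.imwrite('pics/h5.png',cv2.cvtColor(np.hstack([r(a[180:290,170:280]),r(b[166:276,120:230])]),4))
E
```

```text
d [ 2.2 -2.7 21.4] spin -0.5 | tcp [0.5422 0.1337 0.2714] F [ 0.2  0.7 -1.8] gap 0.0227 t 6.25 q [ 0.2  -0.13  1.74 -0.    1.53  1.33]
```

View pics/h5.png

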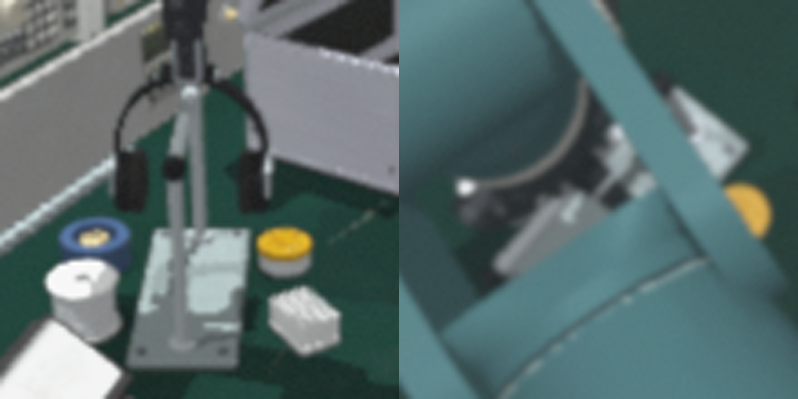

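The headset hangs above the bar at about (190,90), with a cup on each side. I'll lower it onto the bar.

Emit:
send_rows(
  steps=[
    {"dx": 1, "dy": -1, "dz": 5, "spin": 0},
    {"dx": 1, "dy": -2, "dz": 10, "spin": 0},
    {"dx": 1, "dy": -2, "dz": 14, "spin": 0},
    {"dx": 1, "dy": -2, "dz": 17, "spin": 0},
    {"dx": 1, "dy": -2, "dz": 19, "spin": 0},
    {"dx": 1, "dy": -2, "dz": 20, "spin": 0},
    {"dx": 1, "dy": -2, "dz": 20, "spin": 0},
    {"dx": 1, "dy": -2, "dz": 20, "spin": 0},
  ],
)

```text
time: 7.15
tcp_pos: [0.543, 0.1368, 0.2536]
ee_rot: [0.0, 0.976, 0.219, 0.0]
force: [-0.4, 0.1, -2.3]
finger_gap: 0.0224
```

Emit:
send_rows(
  steps=[
    {"dx": 0, "dy": 0, "dz": 1, "spin": 0},
    {"dx": 0, "dy": 0, "dz": 2, "spin": 0},
    {"dx": 0, "dy": 0, "dz": 3, "spin": 0},
    {"dx": 0, "dy": 0, "dz": 4, "spin": 0},
    {"dx": 0, "dy": 0, "dz": 4, "spin": 0},
    {"dx": 0, "dy": 0, "dz": 4, "spin": 0},
    {"dx": 0, "dy": 0, "dz": 4, "spin": 0},
    {"dx": 0, "dy": 0, "dz": 4, "spin": 0},
  ],
)

```text
time: 7.95
tcp_pos: [0.5429, 0.1367, 0.2494]
ee_rot: [0.0, 0.976, 0.219, 0.0]
force: [1.5, -0.6, -1.6]
finger_gap: 0.0225
```

Emit:
send_rows(
  steps=[
    {"dx": 0, "dy": 0, "dz": 0.5, "spin": 0},
    {"dx": 0, "dy": 0, "dz": 1, "spin": 0},
    {"dx": 0, "dy": 0, "dz": 1.5, "spin": 0},
    {"dx": 0, "dy": 0, "dz": 2, "spin": 0},
    {"dx": 0, "dy": 0, "dz": 2, "spin": 0},
    {"dx": 0, "dy": 0, "dz": 2, "spin": 0},
    {"dx": 0, "dy": 0, "dz": 2, "spin": 0},
    {"dx": 0, "dy": 0, "dz": 2, "spin": 0},
  ],
)

```text
time: 8.75
tcp_pos: [0.543, 0.1368, 0.2489]
ee_rot: [0.0, 0.976, 0.219, 0.001]
force: [-5.4, -1.5, 11.5]
finger_gap: 0.0224
```

Contact shows as 11 N upward. I'll open the fingers and rise.

Emit:
send_rows(
  steps=[
    {"dx": 0, "dy": 0, "dz": -1, "spin": 0},
    {"dx": 0, "dy": 0, "dz": -1, "spin": 0},
    {"dx": 0, "dy": 0, "dz": -1, "spin": 0},
    {"dx": 0, "dy": 0, "dz": -1, "spin": 0},
    {"dx": 0, "dy": 0, "dz": -1, "spin": 0},
    {"dx": 0, "dy": 0, "dz": -1, "spin": 0},
    {"dx": 0, "dy": 0, "dz": -1, "spin": 0},
    {"dx": 0, "dy": 0, "dz": -1, "spin": 0},
  ],
  gripper=55,
)

```text
time: 9.55
tcp_pos: [0.5429, 0.1367, 0.2484]
ee_rot: [-0.0, 0.976, 0.219, -0.0]
force: [1.3, 0.0, 0.2]
finger_gap: 0.0549
```

Emit:
send_rows(
  steps=[
    {"dx": 0, "dy": 0, "dz": -10, "spin": 0},
    {"dx": 0, "dy": 0, "dz": -25, "spin": 0},
    {"dx": 0, "dy": 0, "dz": -50, "spin": 0},
    {"dx": 0, "dy": 0, "dz": -80, "spin": 0},
    {"dx": 0, "dy": 0, "dz": -110, "spin": 0},
    {"dx": 0, "dy": 0, "dz": -140, "spin": 0},
    {"dx": 0, "dy": 0, "dz": -170, "spin": 0},
    {"dx": 0, "dy": 0, "dz": -180, "spin": 0},
  ],
)

```text
time: 10.35
tcp_pos: [0.5427, 0.1367, 0.4333]
ee_rot: [0.0, 0.976, 0.219, 0.003]
force: [-0.1, 1.0, 0.4]
finger_gap: 0.0549
```

```bash
python3 - <<'E'
from h import *
s=telemetry.state();print(s['tcp_pos'],s['qpos'],s['force'])
a=snap('scene','s5');b=snap('top','t5')
for n in('scene','top'):
  for th in('headset','thumb_tab'):
    print(n,th,[(round(r['score'],2),(np.array(r['extent'])*[512,384,512,384]).round(1)) for r in finder.look_for(th,n)[:1]])
r=lambda i:cv2.resize(i,(399,399),interpolation=2)
cv2.imwrite('pics/h6.png',cv2.cvtColor(np.hstack([r(a[180:290,170:280]),r(a[125:180,270:325])]),4))
E
```

```text
[0.5427261  0.13670954 0.43333084] [ 2.01160885e-01 -1.41781831e-01  1.48967147e+00  5.84504920e-05
  1.78859573e+00  1.33012452e+00] [-0.10013424  1.00726738  0.42103347]
scene headset [(0.87, array([198.5, 203.4, 243.8, 244.3]))]
scene thumb_tab [(0.48, array([288.9, 145.1, 312.5, 173.6]))]
top headset [(0.49, array([151.8, 196.9, 177. , 215.6]))]
top thumb_tab [(0.85, array([367.7, 121.5, 381.5, 168.1]))]
```

View pics/h6.png

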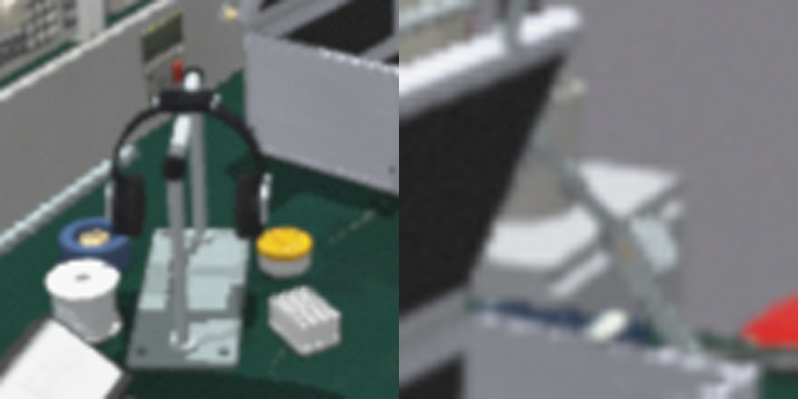

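The headset hangs level over the bar, with its crown at (190,100) and a cup on each side. The stay tab is at (655,240) in the right half. Next I'll calibrate the open fingertip's height from the earlier picture and plan the push.

```bash
python3 - <<'E'
from g import *
np.set_printoptions(precision=4,suppress=True)
print('tab tri',tri((305.3,158.1),T((722,159))))
p=[.5317,-.2436,-.1292];c,s=np.cos(p[2]),np.sin(p[2])
t,_=tri((305.3,158.1),T((722,159)));d=t[:2]-p[:2];print('tab local',c*d[0]+s*d[1],-s*d[0]+c*d[1],t[2])
# finger left at w=60, TCP (.4503,-.1926)
for z in(.13,.136,.142,.148):
    q=np.array([.4503+.129*.037,-.1926+.99*.037,z]);u=proj('scene',q)[0];print(z,u,'crop',(u-[260,170])*6.5)
# top-view refined box check: left-front & right-front corners
W=lambda q:np.array([p[0]+c*q[0]-s*q[1],p[1]+s*q[0]+c*q[1],q[2]])
print('headset crown',tri((170+187/3.627,180+100/3.627),(0.5*(151.8+177),206)))
E
python3 m.py .40 -.30 .433 -97.4
```

```text
tab tri (array([ 0.4956, -0.398 ,  0.1826]), np.float64(0.000772610326158107))
tab local -0.015925417191115197 -0.15780616349891385 0.1826483109914698
0.13 [289.6353 193.8186] crop [192.6293 154.8206]
0.136 [289.6746 192.1811] crop [192.8846 144.1769]
0.142 [289.7139 190.5383] crop [193.1404 133.4988]
0.148 [289.7533 188.8902] crop [193.3967 122.7861]
headset crown (array([0.5535, 0.1376, 0.1809]), np.float64(0.02246868848844403))
d [-315.9  333.7   -5.5] spin 32.7 | tcp [0.5428 0.1367 0.427 ] F [-0.6 -0.1 -0.3] gap 0.0553 t 10.65 q [ 0.2  -0.14  1.5   0.    1.79  1.33]
```

```bash
cat >> m.py <<'E'
E
cat > w.py <<'E'
import sys; from m import *
p=[.5317,-.2436];c,s=np.cos(-.1292),np.sin(-.1292)
a=[float(x) for x in sys.argv[1:]]
st=telemetry.state()['tcp_pos'];e=st[:2]-p;print('local tcp',(c*e[0]+s*e[1]).round(4),(-s*e[0]+c*e[1]).round(4),st[2].round(4))
go([p[0]+c*a[0]-s*a[1],p[1]+s*a[0]+c*a[1],a[2]],-97.4 if len(a)<4 else a[3])
E
python3 w.py -.2 -.197 .43
```

```text
local tcp -0.038 0.3786 0.427
d [-447.5  396.7   -2.3] spin 32.7 | tcp [0.5428 0.1367 0.427 ] F [-0.6 -0.1 -0.3] gap 0.0553 t 10.65 q [ 0.2  -0.14  1.5   0.    1.79  1.33]
```

Emit:
send_rows(
  steps=[
    {"dx": -15, "dy": 13, "dz": 0, "spin": 3},
    {"dx": -45, "dy": 40, "dz": 0, "spin": 8},
    {"dx": -80, "dy": 70, "dz": 0, "spin": 14},
    {"dx": -115, "dy": 102, "dz": 0, "spin": 20},
    {"dx": -150, "dy": 133, "dz": 0, "spin": 26},
    {"dx": -185, "dy": 164, "dz": 0, "spin": 32.7},
    {"dx": -220, "dy": 195, "dz": 0, "spin": 32.7},
    {"dx": -250, "dy": 222, "dz": 0, "spin": 32.7},
  ],
  gripper=60,
)

```text
time: 11.45
tcp_pos: [0.4098, -0.1728, 0.4279]
ee_rot: [0.0, 0.998, -0.066, -0.0]
force: [0.5, 0.0, 0.7]
finger_gap: 0.0595
```

```bash
python3 w.py -.2 -.197 .35
```

```text
local tcp -0.13 0.0545 0.4279
d [-69.4 251.7  78. ] spin -0.1 | tcp [ 0.4098 -0.1728  0.4279] F [0.5 0.  0.7] gap 0.0595 t 11.45 q [-0.46 -0.39  1.7  -0.    1.83  1.25]
```

Emit:
send_rows(
  steps=[
    {"dx": -10, "dy": 30, "dz": 0, "spin": 0},
    {"dx": -22, "dy": 70, "dz": 5, "spin": 0},
    {"dx": -34, "dy": 112, "dz": 15, "spin": 0},
    {"dx": -46, "dy": 155, "dz": 30, "spin": 0},
    {"dx": -58, "dy": 198, "dz": 45, "spin": 0},
    {"dx": -69, "dy": 235, "dz": 60, "spin": 0},
    {"dx": -69, "dy": 251, "dz": 75, "spin": 0},
    {"dx": -69, "dy": 252, "dz": 78, "spin": 0},
  ],
)

```text
time: 12.25
tcp_pos: [0.3097, -0.413, 0.3476]
ee_rot: [-0.001, 0.998, -0.066, -0.001]
force: [0.6, 0.3, 0.1]
finger_gap: 0.0596
```

```bash
python3 w.py -.06 -.197 .248
```

```text
local tcp -0.1983 -0.1966 0.3476
d [138.6   0.2  99.2] spin -0.2 | tcp [ 0.3097 -0.413   0.3476] F [0.6 0.3 0.1] gap 0.0596 t 12.25 q [-0.98 -0.24  1.71 -0.    1.67  0.73]
```

Emit:
send_rows(
  steps=[
    {"dx": 5, "dy": 0, "dz": 20, "spin": 0},
    {"dx": 15, "dy": 0, "dz": 50, "spin": 0},
    {"dx": 35, "dy": 0, "dz": 80, "spin": 0},
    {"dx": 65, "dy": 0, "dz": 97, "spin": 0},
    {"dx": 95, "dy": 0, "dz": 99, "spin": 0},
    {"dx": 120, "dy": 0, "dz": 99, "spin": 0},
    {"dx": 130, "dy": 0, "dz": 99, "spin": 0},
    {"dx": 132, "dy": 0, "dz": 99, "spin": 0},
  ],
)

```text
time: 13.05
tcp_pos: [0.4428, -0.4281, 0.2515]
ee_rot: [-0.0, 0.998, -0.064, -0.0]
force: [0.2, 1.1, -0.3]
finger_gap: 0.0601
```

```bash
python3 w.py -.028 -.197 .248; python3 - <<'E'
from h import *
a=snap('scene','s6');b=snap('top','t6')
r=lambda i:cv2.resize(i,(399,399),interpolation=2)
cv2.imwrite('pics/h7.png',cv2.cvtColor(np.hstack([r(a[120:180,270:330]),r(b[110:180,340:410])]),4))
E
```

```text
local tcp -0.0644 -0.1944 0.2515
d [36.4  2.7  3.5] spin 0.1 | tcp [ 0.4428 -0.4281  0.2515] F [ 0.2  1.1 -0.3] gap 0.0601 t 13.05 q [-0.81  0.01  1.64  0.    1.49  0.89]
```

View pics/h7.png

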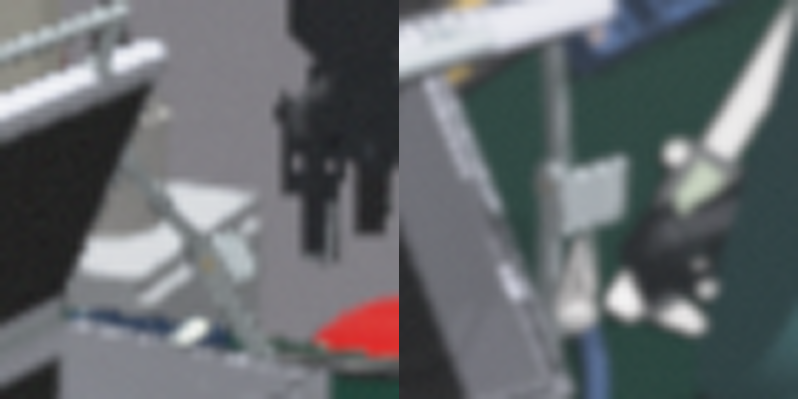

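The fingers stand in front of the tab. The inner tip is at (315,255) in the left half and the tab is at (237,250).

```bash
python3 - <<'E'
from h import *
c,s=np.cos(-.1292),np.sin(-.1292)
L=lambda q:np.array([.5317+c*q[0]-s*q[1],-.2436+s*q[0]+c*q[1],q[2]])
for z in(.173,.18,.187,.193): print(z,(proj('scene',L((-.0644,-.157,z)))[0]-[270,120])*6.65)
for q in((-.016,-.158,.1826),(-.0074,-.16,.175)): print((proj('scene',L(q))[0]-[270,120])*6.65,(proj('top',L(q))[0]-[340,110])*5.7+[399,0])
E
```

```text
0.173 [307.26252141 283.94165578]
0.18 [307.81764057 272.28900939]
0.187 [308.37385765 260.59832181]
0.193 [308.85148785 250.54736228]
[234.34906142 253.35336002] [593.4341473  192.83847495]
[222.58665391 262.47402085] [584.65468431 180.62501277]
```

Emit:
send_rows(
  steps=[
    {"dx": 0, "dy": 3, "dz": 4, "spin": 0},
    {"dx": 6, "dy": 3, "dz": 8, "spin": 0},
    {"dx": 14, "dy": 3, "dz": 8, "spin": 0},
    {"dx": 22, "dy": 3, "dz": 8, "spin": 0},
    {"dx": 28, "dy": 3, "dz": 8, "spin": 0},
    {"dx": 32, "dy": 3, "dz": 8, "spin": 0},
    {"dx": 34, "dy": 3, "dz": 8, "spin": 0},
    {"dx": 34, "dy": 3, "dz": 8, "spin": 0},
  ],
)

```text
time: 13.95
tcp_pos: [0.4755, -0.4362, 0.2433]
ee_rot: [-0.0, 0.998, -0.064, -0.0]
force: [-0.5, 0.8, -0.4]
finger_gap: 0.0598
```

```bash
python3 w.py -.028 -.197 .244
```

```text
local tcp -0.0309 -0.1982 0.2433
d [ 2.9 -1.2 -0.7] spin 0.0 | tcp [ 0.4755 -0.4362  0.2433] F [-0.5  0.8 -0.4] gap 0.0598 t 13.95 q [-0.78  0.07  1.58  0.    1.48  0.92]
```

Emit:
send_rows(
  steps=[
    {"dx": 2, "dy": 0, "dz": 0, "spin": 0},
    {"dx": 4, "dy": 0, "dz": 1, "spin": 0},
    {"dx": 6, "dy": 0, "dz": 3, "spin": 0},
    {"dx": 8, "dy": 0, "dz": 5, "spin": 0},
    {"dx": 10, "dy": 0, "dz": 7, "spin": 0},
    {"dx": 12, "dy": 0, "dz": 8, "spin": 0},
    {"dx": 12, "dy": 0, "dz": 8, "spin": 0},
    {"dx": 12, "dy": 0, "dz": 8, "spin": 0},
  ],
)

```text
time: 14.75
tcp_pos: [0.4872, -0.4377, 0.2352]
ee_rot: [-0.0, 0.998, -0.064, -0.0]
force: [-0.6, 0.7, 0.8]
finger_gap: 0.0599
```

```bash
python3 w.py 0 -.197 .226; python3 - <<'E'
from h import *
a=snap('scene','s7');b=snap('top','t7')
r=lambda i:cv2.resize(i,(399,399),interpolation=2)
cv2.imwrite('pics/h8.png',cv2.cvtColor(np.hstack([r(a[120:180,270:330]),r(b[110:180,340:410])]),4))
E
```

```text
local tcp -0.0191 -0.1982 0.2352
d [19.1 -1.2  9.2] spin 0.0 | tcp [ 0.4872 -0.4377  0.2352] F [-0.6  0.7  0.8] gap 0.0599 t 14.75 q [-0.77  0.1   1.57  0.    1.47  0.93]
```

View pics/h8.png

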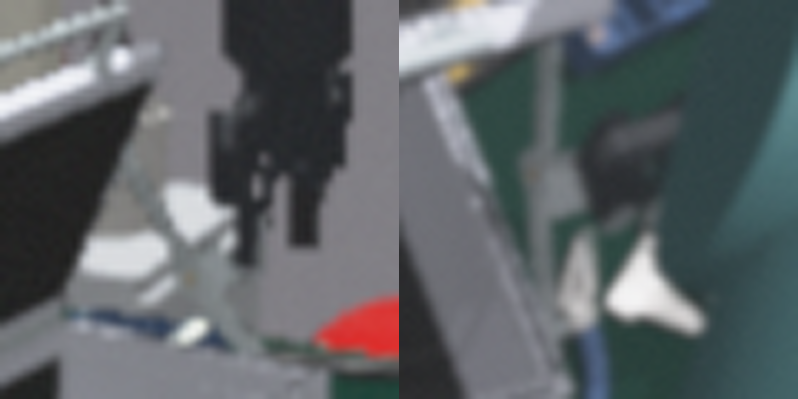

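The knuckle has moved from (207,262) to (190,280) and the links are already bent past straight. Before pushing further I'll work out how far it has gone.

```bash
python3 - <<'E'
from h import *
c,s=np.cos(-.1292),np.sin(-.1292)
L=lambda q:np.array([.5317+c*q[0]-s*q[1],-.2436+s*q[0]+c*q[1],q[2]])
for a in range(25,65,4):
  r=np.radians(a); q=(-.055+.081*np.cos(r),-.148,.112+.081*np.sin(r))
  print(a,((proj('scene',L(q))[0]-[270,120])*6.65).round(0),((proj('top',L(q))[0]-[340,110])*5.7+[399,0]).round(0))
E
```

```text
25 [173. 307.] [519. 161.]
29 [177. 299.] [524. 162.]
33 [181. 293.] [530. 163.]
37 [186. 286.] [536. 166.]
41 [192. 280.] [542. 169.]
45 [198. 274.] [548. 173.]
49 [204. 269.] [554. 178.]
53 [211. 265.] [560. 184.]
57 [218. 261.] [566. 191.]
61 [226. 257.] [572. 198.]
```

Emit:
send_rows(
  steps=[
    {"dx": 1.5, "dy": 0, "dz": 1.5, "spin": 0},
    {"dx": 3, "dy": 0, "dz": 3, "spin": 0},
    {"dx": 5, "dy": 0, "dz": 5, "spin": 0},
    {"dx": 6, "dy": 0, "dz": 6, "spin": 0},
    {"dx": 7, "dy": 0, "dz": 7, "spin": 0},
    {"dx": 7, "dy": 0, "dz": 7, "spin": 0},
    {"dx": 7, "dy": 0, "dz": 7, "spin": 0},
    {"dx": 7, "dy": 0, "dz": 7, "spin": 0},
  ],
)

```text
time: 15.65
tcp_pos: [0.4941, -0.4386, 0.2282]
ee_rot: [-0.0, 0.998, -0.064, -0.0]
force: [-0.1, -0.1, 0.5]
finger_gap: 0.0601
```

```bash
python3 w.py -.2 -.197 .3; python3 - <<'E'
from h import *
a=snap('scene','s8');b=snap('top','t8')
r=lambda i:cv2.resize(i,(399,399),interpolation=2)
cv2.imwrite('pics/h9.png',cv2.cvtColor(np.hstack([r(a[120:180,270:330]),r(b[110:180,340:410])]),4))
E
```

```text
local tcp -0.0122 -0.1982 0.2282
d [-187.8   -1.3  -71.7] spin 0.0 | tcp [ 0.4941 -0.4386  0.2282] F [-0.1 -0.1  0.5] gap 0.0601 t 15.65 q [-0.76  0.11  1.57 -0.    1.46  0.94]
```

View pics/h9.png

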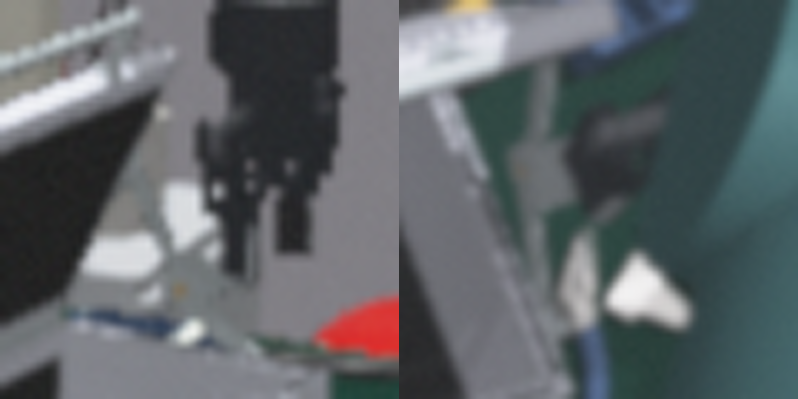

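The knuckle is at about (178,289), so the link has turned roughly 20°, close to the planned 2.0 rad, and the hood still stands. I'll withdraw forwards, then rise.

Emit:
send_rows(
  steps=[
    {"dx": -10, "dy": 0, "dz": -5, "spin": 0},
    {"dx": -35, "dy": 0, "dz": -10, "spin": 0},
    {"dx": -70, "dy": 0, "dz": -25, "spin": 0},
    {"dx": -105, "dy": 0, "dz": -55, "spin": 0},
    {"dx": -130, "dy": 0, "dz": -95, "spin": 0},
    {"dx": -145, "dy": 0, "dz": -140, "spin": 0},
    {"dx": -150, "dy": 0, "dz": -185, "spin": 0},
    {"dx": -150, "dy": 0, "dz": -215, "spin": 0},
  ],
)

```text
time: 16.55
tcp_pos: [0.3437, -0.4187, 0.4478]
ee_rot: [0.002, 0.998, -0.065, 0.001]
force: [-0.0, 0.3, 0.4]
finger_gap: 0.0599
```

```bash
python3 w.py -.12 0 .46 172.6;python3 w.py -.12 0 .46 -7.4; python3 - <<'E'
from h import *
a=snap('scene','s9');b=snap('top','t9')
c,s=np.cos(-.1292),np.sin(-.1292)
L=lambda q:np.array([.5317+c*q[0]-s*q[1],-.2436+s*q[0]+c*q[1],q[2]])
A=a[110:170,235:325].copy();B=b[95:165,235:390].copy()
A=cv2.resize(A,(600,400),interpolation=2);B=cv2.resize(B,(797,360)[:2],interpolation=2)
cv2.imwrite('pics/h10.png',cv2.cvtColor(cv2.resize(a[112:172,240:320],(800,600),interpolation=2),4))
cv2.imwrite('pics/h11.png',cv2.cvtColor(B,4))
for th in(1.0,1.06,1.12,1.17):
  for y in(-.07,0,.07):
    q=L((.092-.218*np.cos(th),y,.135+.218*np.sin(th))); print(th,y,q.round(3),((proj('scene',q)[0]-[240,112])*10).round(0),((proj('top',q)[0]-[235,95])*5.143).round(0))
E
```

```text
local tcp -0.1638 -0.1979 0.4478
d [  43.7 -197.9  -12.7] spin 90.0 | tcp [ 0.3437 -0.4187  0.4478] F [-0.   0.3  0.4] gap 0.0599 t 16.55 q [-0.93 -0.18  1.5  -0.    1.82  0.77]
local tcp -0.1638 -0.1979 0.4478
d [  43.7 -197.9  -12.7] spin -90.0 | tcp [ 0.3437 -0.4187  0.4478] F [-0.   0.3  0.4] gap 0.0599 t 16.55 q [-0.93 -0.18  1.5  -0.    1.82  0.77]
1.0 -0.07 [ 0.497 -0.31   0.318] [571. 164.] [639. 210.]
1.0 0 [ 0.506 -0.24   0.318] [469. 204.] [479. 256.]
1.0 0.07 [ 0.515 -0.171  0.318] [360. 247.] [318. 303.]
1.06 -0.07 [ 0.508 -0.311  0.325] [544. 141.] [634. 179.]
1.06 0 [ 0.517 -0.242  0.325] [442. 180.] [473. 225.]
1.06 0.07 [ 0.526 -0.172  0.325] [331. 222.] [311. 272.]
1.12 -0.07 [ 0.52  -0.313  0.331] [516. 120.] [628. 148.]
1.12 0 [ 0.529 -0.243  0.331] [413. 159.] [467. 194.]
1.12 0.07 [ 0.538 -0.174  0.331] [302. 200.] [304. 241.]
1.17 -0.07 [ 0.53  -0.314  0.336] [493. 105.] [623. 121.]
1.17 0 [ 0.539 -0.244  0.336] [389. 142.] [461. 168.]
1.17 0.07 [ 0.548 -0.175  0.336] [278. 183.] [297. 215.]
```

View pics/h10.png

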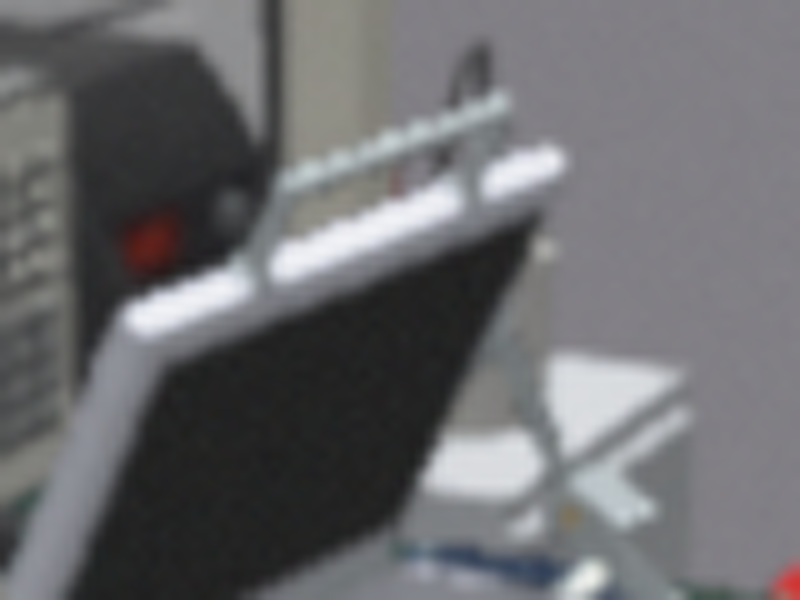

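The bar's ends are at (282,185) and (508,100). That matches a hood angle of about 1.165 rad, with the bar centre near (0.538,-0.244,0.336). I'll swing over the bar and turn the jaws 90°.

Emit:
send_rows(
  steps=[
    {"dx": 10, "dy": -12, "dz": 0, "spin": -6},
    {"dx": 25, "dy": -30, "dz": 0, "spin": -14},
    {"dx": 45, "dy": -52, "dz": 0, "spin": -22},
    {"dx": 65, "dy": -76, "dz": 0, "spin": -30},
    {"dx": 85, "dy": -100, "dz": 0, "spin": -38},
    {"dx": 105, "dy": -124, "dz": -5, "spin": -46},
    {"dx": 125, "dy": -146, "dz": -5, "spin": -54},
    {"dx": 140, "dy": -163, "dz": -5, "spin": -62},
  ],
)

```text
time: 17.45
tcp_pos: [0.5057, -0.2744, 0.4479]
ee_rot: [-0.0, 0.887, 0.462, -0.0]
force: [0.5, -0.1, -0.2]
finger_gap: 0.0602
```

```bash
python3 w.py .006 0 .445 -7.4
```

```text
local tcp -0.0218 -0.0339 0.4479
d [42.9  8.9  2.9] spin -27.6 | tcp [ 0.5057 -0.2744  0.4479] F [ 0.5 -0.1 -0.2] gap 0.0602 t 17.45 q [-0.54 -0.1   1.43  0.    1.81  0.07]
```

Emit:
send_rows(
  steps=[
    {"dx": 10, "dy": 2, "dz": 0, "spin": -6},
    {"dx": 25, "dy": 5, "dz": 0, "spin": -14},
    {"dx": 38, "dy": 8, "dz": 0, "spin": -22},
    {"dx": 43, "dy": 9, "dz": 3, "spin": -27.6},
    {"dx": 43, "dy": 9, "dz": 3, "spin": -27.6},
    {"dx": 43, "dy": 9, "dz": 3, "spin": -27.6},
    {"dx": 43, "dy": 9, "dz": 3, "spin": -27.6},
    {"dx": 43, "dy": 9, "dz": 3, "spin": -27.6},
  ],
)

```text
time: 18.25
tcp_pos: [0.5371, -0.2461, 0.4455]
ee_rot: [0.0, 0.754, 0.657, 0.0]
force: [-0.7, -0.4, -0.1]
finger_gap: 0.0599
```

```bash
python3 w.py .006 0 .394 -7.4; python3 - <<'E'
from h import *
a=snap('scene','s10')
cv2.imwrite('pics/h12.png',cv2.cvtColor(cv2.resize(a[90:170,230:320],(720,640)[:2],interpolation=2)[:600],4))
E
```

```text
local tcp 0.0057 -0.0018 0.4455
d [ 1.8  0.3 51.5] spin -0.5 | tcp [ 0.5371 -0.2461  0.4455] F [-0.7 -0.4 -0.1] gap 0.0599 t 18.25 q [-0.47 -0.07  1.4  -0.    1.81 -0.34]
```

The viewer's limit of 12 pictures is used up (I opened more crops than planned), so I'll go on by state, force and detector numbers. The tool is centred over the bar, so I'll descend.

Emit:
send_rows(
  steps=[
    {"dx": 0, "dy": 0, "dz": 8, "spin": 0},
    {"dx": 0, "dy": 0, "dz": 20, "spin": 0},
    {"dx": 0, "dy": 0, "dz": 32, "spin": 0},
    {"dx": 0, "dy": 0, "dz": 42, "spin": 0},
    {"dx": 0, "dy": 0, "dz": 48, "spin": 0},
    {"dx": 0, "dy": 0, "dz": 51, "spin": 0},
    {"dx": 0, "dy": 0, "dz": 51, "spin": 0},
    {"dx": 0, "dy": 0, "dz": 51, "spin": 0},
  ],
)

```text
time: 19.1
tcp_pos: [0.5375, -0.2459, 0.3948]
ee_rot: [0.0, 0.753, 0.657, 0.0]
force: [0.4, -0.0, -0.4]
finger_gap: 0.06
```

Emit:
send_rows(
  steps=[
    {"dx": 0, "dy": 0, "dz": 0, "spin": 0},
    {"dx": 0, "dy": 0, "dz": 0, "spin": 0},
    {"dx": 0, "dy": 0, "dz": 0, "spin": 0},
    {"dx": 0, "dy": 0, "dz": 0, "spin": 0},
    {"dx": 0, "dy": 0, "dz": 0, "spin": 0},
    {"dx": 0, "dy": 0, "dz": 0, "spin": 0},
    {"dx": 0, "dy": 0, "dz": 0, "spin": 0},
    {"dx": 0, "dy": 0, "dz": 0, "spin": 0},
  ],
  gripper=0,
  grip_force=30,
)

```text
time: 19.9
tcp_pos: [0.5373, -0.2459, 0.3947]
ee_rot: [0.0, 0.753, 0.657, -0.0]
force: [-4.1, 0.5, 5.2]
finger_gap: 0.0087
```

```bash
python3 w.py .006 0 .394 -7.4;  python3 - <<'E'
from h import *
c,s=np.cos(-.1292),np.sin(-.1292)
a=snap('scene','s11');b=snap('top','t11')
for n in('scene','top'):
  for th in('hood','hood_bar','headset'): print(n,th,[(round(r['score'],2),(np.array(r['extent'])*[512,384,512,384]).round(1)) for r in finder.look_for(th,n)[:1]])
E
```

```text
local tcp 0.0059 -0.0015 0.3947
d [1.5 0.1 0.7] spin -0.4 | tcp [ 0.5373 -0.2459  0.3947] F [-4.1  0.5  5.2] gap 0.0087 t 19.9 q [-0.47 -0.08  1.49 -0.    1.73 -0.34]
scene hood [(0.87, array([232.6, 123.9, 293.1, 184.9]))]
scene hood_bar [(0.63, array([235.1, 121.7, 295. , 185.1]))]
scene headset [(0.78, array([197. , 202.4, 243.4, 246.4]))]
top hood [(0.96, array([247.6, 109.4, 377.2, 152.3]))]
top hood_bar [(0.85, array([248.8, 108.8, 379.8, 148.1]))]
top headset [(0.65, array([136. , 204.9, 160.2, 229.3]))]
```

Gripped: the opening stays at 8.7 mm on the 10 mm bar. Next I'll compute the arc.

```bash
python3 - <<'E'
import numpy as np
th=np.r_[1.165,1.165-np.cumsum(np.r_[.01,.02,.03,np.full(32,.0346)])]
th=np.clip(th,0,None); 
x=-218*np.cos(th);z=218*np.sin(th)
for k in range(0,len(th)-1,8):
    print('th',th[k].round(3)); 
    for j in range(k+1,min(k+9,len(th))): print('  dy %.1f dz %.1f'%(x[j]-x[k],z[k]-z[j]),end=';')
    print()
E
```

```text
th 1.165
  dy -2.0 dz 0.9;  dy -6.0 dz 2.7;  dy -11.9 dz 5.5;  dy -18.5 dz 9.0;  dy -25.1 dz 12.8;  dy -31.5 dz 16.7;  dy -37.8 dz 20.9;  dy -43.9 dz 25.3;
th 0.932
  dy -6.0 dz 4.6;  dy -11.8 dz 9.4;  dy -17.4 dz 14.4;  dy -22.9 dz 19.6;  dy -28.2 dz 25.0;  dy -33.3 dz 30.5;  dy -38.2 dz 36.3;  dy -42.9 dz 42.2;
th 0.655
  dy -4.5 dz 6.1;  dy -8.8 dz 12.3;  dy -12.8 dz 18.6;  dy -16.7 dz 25.1;  dy -20.3 dz 31.7;  dy -23.7 dz 38.5;  dy -26.8 dz 45.3;  dy -29.7 dz 52.3;
th 0.378
  dy -2.7 dz 7.1;  dy -5.1 dz 14.2;  dy -7.3 dz 21.4;  dy -9.2 dz 28.7;  dy -10.8 dz 36.1;  dy -12.2 dz 43.5;  dy -13.4 dz 50.9;  dy -14.3 dz 58.4;
th 0.102
  dy -0.6 dz 7.5;  dy -1.0 dz 15.0;  dy -1.1 dz 22.1;
```

Emit:
send_rows(
  steps=[
    {"dx": 0, "dy": -2, "dz": 0.9, "spin": 0},
    {"dx": 0, "dy": -6, "dz": 2.7, "spin": 0},
    {"dx": 0, "dy": -11.9, "dz": 5.5, "spin": 0},
    {"dx": 0, "dy": -18.5, "dz": 9, "spin": 0},
    {"dx": 0, "dy": -25.1, "dz": 12.8, "spin": 0},
    {"dx": 0, "dy": -31.5, "dz": 16.7, "spin": 0},
    {"dx": 0, "dy": -37.8, "dz": 20.9, "spin": 0},
    {"dx": 0, "dy": -43.9, "dz": 25.3, "spin": 0},
  ],
)

```text
time: 21.1
tcp_pos: [0.4934, -0.2402, 0.3684]
ee_rot: [0.0, 0.754, 0.657, -0.0]
force: [0.1, -9.1, -0.8]
finger_gap: 0.0087
```

Emit:
send_rows(
  steps=[
    {"dx": 0, "dy": -6, "dz": 4.6, "spin": 0},
    {"dx": 0, "dy": -11.8, "dz": 9.4, "spin": 0},
    {"dx": 0, "dy": -17.4, "dz": 14.4, "spin": 0},
    {"dx": 0, "dy": -22.9, "dz": 19.6, "spin": 0},
    {"dx": 0, "dy": -28.2, "dz": 25, "spin": 0},
    {"dx": 0, "dy": -33.3, "dz": 30.5, "spin": 0},
    {"dx": 0, "dy": -38.2, "dz": 36.3, "spin": 0},
    {"dx": 0, "dy": -42.9, "dz": 42.2, "spin": 0},
  ],
)

```text
time: 21.9
tcp_pos: [0.4509, -0.2345, 0.3262]
ee_rot: [0.0, 0.754, 0.657, -0.0]
force: [1.0, -8.2, -1.8]
finger_gap: 0.0088
```

```bash
python3 w.py -.0808 -.0015 .3266 -7.4; python3 - <<'E'
from h import *
a=snap('scene','s12');b=snap('top','t12')
for n in('scene','top'):
  for th in('hood','headset'): print(n,th,[(round(r['score'],2),(np.array(r['extent'])*[512,384,512,384]).round(1)) for r in finder.look_for(th,n)[:1]])
E
```

```text
local tcp -0.0813 -0.0013 0.3262
d [-0.2  0.5 -0.4] spin -0.4 | tcp [ 0.4509 -0.2345  0.3262] F [ 1.  -8.2 -1.8] gap 0.0088 t 21.9 q [-0.53 -0.26  1.76 -0.    1.64 -0.39]
scene hood [(0.69, array([234. , 147.4, 309.9, 183.5]))]
scene headset [(0.67, array([200.5, 203.3, 242.5, 247.4]))]
top hood [(0.6, array([247.2, 120.9, 321. , 190.6]))]
top headset [(0.75, array([153.6, 197.5, 204.4, 242.6]))]
```

Hood is following with small forces; continue.

Emit:
send_rows(
  steps=[
    {"dx": 0, "dy": -4.5, "dz": 6.1, "spin": 0},
    {"dx": 0, "dy": -8.8, "dz": 12.3, "spin": 0},
    {"dx": 0, "dy": -12.8, "dz": 18.6, "spin": 0},
    {"dx": 0, "dy": -16.7, "dz": 25.1, "spin": 0},
    {"dx": 0, "dy": -20.3, "dz": 31.7, "spin": 0},
    {"dx": 0, "dy": -23.7, "dz": 38.5, "spin": 0},
    {"dx": 0, "dy": -26.8, "dz": 45.3, "spin": 0},
    {"dx": 0, "dy": -29.7, "dz": 52.3, "spin": 0},
  ],
)

```text
time: 23.0
tcp_pos: [0.4215, -0.2306, 0.2738]
ee_rot: [0.001, 0.754, 0.657, -0.001]
force: [-1.6, -8.9, 0.3]
finger_gap: 0.0088
```

Emit:
send_rows(
  steps=[
    {"dx": 0, "dy": -2.7, "dz": 7.1, "spin": 0},
    {"dx": 0, "dy": -5.1, "dz": 14.2, "spin": 0},
    {"dx": 0, "dy": -7.3, "dz": 21.4, "spin": 0},
    {"dx": 0, "dy": -9.2, "dz": 28.7, "spin": 0},
    {"dx": 0, "dy": -10.8, "dz": 36.1, "spin": 0},
    {"dx": 0, "dy": -12.2, "dz": 43.5, "spin": 0},
    {"dx": 0, "dy": -13.4, "dz": 50.9, "spin": 0},
    {"dx": 0, "dy": -14.1, "dz": 56, "spin": 0},
  ],
)

```text
time: 23.8
tcp_pos: [0.408, -0.2288, 0.218]
ee_rot: [0.001, 0.754, 0.657, -0.0]
force: [6.4, -12.6, -1.6]
finger_gap: 0.0086
```

Emit:
send_rows(
  steps=[
    {"dx": 0, "dy": -0.4, "dz": 4, "spin": 0},
    {"dx": 0, "dy": -0.7, "dz": 8, "spin": 0},
    {"dx": 0, "dy": -0.9, "dz": 12, "spin": 0},
    {"dx": 0, "dy": -1, "dz": 15, "spin": 0},
    {"dx": 0, "dy": -1.1, "dz": 18, "spin": 0},
    {"dx": 0, "dy": -1.1, "dz": 20, "spin": 0},
    {"dx": 0, "dy": -1.1, "dz": 21.5, "spin": 0},
    {"dx": 0, "dy": -1.1, "dz": 22, "spin": 0},
  ],
)

```text
time: 24.6
tcp_pos: [0.4072, -0.2288, 0.2007]
ee_rot: [0.002, 0.754, 0.657, 0.0]
force: [-18.8, 2.9, 48.4]
finger_gap: 0.0087
```

There is 48 N upward with the bar at about 0.141 m, which matches the stated shut height of 0.14 m. I'll ease the pressure and check with the cameras.

Emit:
send_rows(
  steps=[
    {"dx": 0, "dy": 0, "dz": -1, "spin": 0},
    {"dx": 0, "dy": 0, "dz": -2, "spin": 0},
    {"dx": 0, "dy": 0, "dz": -3, "spin": 0},
    {"dx": 0, "dy": 0, "dz": -3.5, "spin": 0},
    {"dx": 0, "dy": 0, "dz": -3.5, "spin": 0},
    {"dx": 0, "dy": 0, "dz": -3.5, "spin": 0},
    {"dx": 0, "dy": 0, "dz": -3.5, "spin": 0},
    {"dx": 0, "dy": 0, "dz": -3.5, "spin": 0},
  ],
)

```text
time: 25.4
tcp_pos: [0.4071, -0.2287, 0.2011]
ee_rot: [0.002, 0.754, 0.657, -0.0]
force: [-0.8, -7.4, 10.6]
finger_gap: 0.0085
```

```bash
python3 - <<'E'
from h import *
s=telemetry.state();print(s['tcp_pos'],s['force'],s['finger_gap'])
c,sn=np.cos(-.1292),np.sin(-.1292)
L=lambda q:np.array([.5317+c*q[0]-sn*q[1],-.2436+sn*q[0]+c*q[1],q[2]])
a=snap('scene','s13');b=snap('top','t13')
a0=cv2.imread('pics/s0.png')
for n in('scene','top'):
  for th in('hood','test_box','headset'): print(n,th,[(round(r['score'],2),(np.array(r['extent'])*[512,384,512,384]).round(1)) for r in finder.look_for(th,n)[:1]])
for q in((-.09,.14,.13),(-.09,.14,.146),(-.09,.14,.152),(.09,.14,.146)): print(q,proj('scene',L(q))[0],proj('top',L(q))[0])
u=proj('scene',L((-.088,.14,.13)))[0]
for cx in(-20,-8,-3,0,4,10): 
  x=int(round(u[0]))+cx;y=int(round(u[1]));print(x,'col rows',y-14,a[y-14:y+8,x].mean(1).round(0).astype(int).tolist(),cv2.cvtColor(a0,6)[y-14:y+8,x].tolist())
E
```

```text
[ 0.40706334 -0.2286963   0.20110762] [-0.83264783 -7.41577201 10.60844476] 0.0085090332675199
scene hood [(0.86, array([236.8, 165.7, 319.6, 199.6]))]
scene test_box [(0.63, array([235.9, 164.9, 320. , 232.2]))]
scene headset [(0.56, array([200.8, 204.6, 241.5, 248. ]))]
top hood [(0.94, array([250.1, 116.7, 361.3, 219.3]))]
top test_box [(0.8, array([246.3, 116. , 362.3, 216.1]))]
top headset [(0.87, array([153.4, 198.9, 204.7, 238.1]))]
(-0.09, 0.14, 0.13) [280.48501202 200.0738686 ] [269.48462404 208.93378844]
(-0.09, 0.14, 0.146) [280.55316273 195.56498631] [269.82690695 207.74172216]
(-0.09, 0.14, 0.152) [280.57880085 193.86368718] [269.95838188 207.28384649]
(0.09, 0.14, 0.146) [236.73108447 184.50845856] [249.17658775 143.70451277]
260 col rows 186 [243, 243, 243, 241, 214, 158, 144, 131, 132, 138, 143, 144, 143, 143, 143, 142, 140, 141, 141, 140, 140, 139] [36, 33, 34, 35, 34, 36, 41, 91, 177, 179, 148, 144, 141, 142, 142, 141, 139, 140, 139, 140, 139, 141]
272 col rows 186 [244, 240, 240, 243, 243, 243, 239, 208, 153, 140, 130, 129, 138, 147, 145, 143, 142, 142, 142, 142, 1
[... 347 characters left out ...]
col rows 186 [243, 243, 244, 242, 239, 231, 235, 242, 239, 207, 150, 140, 139, 152, 153, 146, 144, 143, 143, 141, 140, 138] [134, 133, 132, 132, 132, 132, 129, 109, 71, 41, 34, 75, 186, 232, 211, 159, 148, 143, 143, 142, 138, 137]
284 col rows 186 [244, 239, 237, 240, 217, 172, 162, 149, 135, 129, 123, 124, 129, 131, 129, 130, 129, 129, 128, 127, 127, 129] [134, 135, 132, 117, 88, 67, 95, 115, 125, 130, 156, 204, 191, 149, 134, 130, 129, 128, 127, 127, 128, 130]
290 col rows 186 [243, 243, 241, 215, 147, 125, 124, 127, 130, 130, 130, 130, 130, 128, 129, 129, 130, 131, 130, 131, 132, 131] [50, 40, 34, 48, 95, 125, 146, 209, 206, 152, 131, 130, 130, 129, 129, 130, 129, 130, 130, 131, 132, 130]
```

The hood's side edge lies a constant ~4 px above the rim back to front, and its front corner projects within 0.2 px of the shut height, so it is shut. I'll release and rise.

Emit:
send_rows(
  steps=[
    {"dx": 0, "dy": 0, "dz": 0, "spin": 0},
    {"dx": 0, "dy": 0, "dz": 0, "spin": 0},
    {"dx": 0, "dy": 0, "dz": 0, "spin": 0},
    {"dx": 0, "dy": 0, "dz": 0, "spin": 0},
    {"dx": 0, "dy": 0, "dz": 0, "spin": 0},
    {"dx": 0, "dy": 0, "dz": 0, "spin": 0},
    {"dx": 0, "dy": 0, "dz": 0, "spin": 0},
    {"dx": 0, "dy": 0, "dz": 0, "spin": 0},
  ],
  gripper=25,
)

```text
time: 26.6
tcp_pos: [0.4069, -0.228, 0.2001]
ee_rot: [-0.0, 0.753, 0.657, 0.0]
force: [-0.1, 0.6, -0.1]
finger_gap: 0.0253
```

Emit:
send_rows(
  steps=[
    {"dx": 0, "dy": 0, "dz": -4, "spin": 0},
    {"dx": 0, "dy": 0, "dz": -12, "spin": 0},
    {"dx": 0, "dy": 0, "dz": -25, "spin": 0},
    {"dx": 0, "dy": 0, "dz": -45, "spin": 0},
    {"dx": 0, "dy": 0, "dz": -70, "spin": 0},
    {"dx": 0, "dy": 0, "dz": -95, "spin": 0},
    {"dx": 0, "dy": 0, "dz": -115, "spin": 0},
    {"dx": 0, "dy": 0, "dz": -120, "spin": 0},
  ],
)

```text
time: 27.4
tcp_pos: [0.4072, -0.2282, 0.3235]
ee_rot: [0.002, 0.753, 0.657, 0.001]
force: [0.2, 0.5, -0.1]
finger_gap: 0.025
```

```bash
python3 - <<'E'
from h import *
s=telemetry.state();print(s['time'],s['tcp_pos'],s['force'],s['finger_gap'])
a=snap('scene','s14');b=snap('top','t14')
for n in('scene','top'):
  for th in('hood','headset'): print(n,th,[(round(r['score'],2),(np.array(r['extent'])*[512,384,512,384]).round(1)) for r in finder.look_for(th,n)[:1]])
for x in(260,272,277,280,290): print(x,a[186:200,x].mean(1).round(0).astype(int).tolist())
p=cv2.cvtColor(cv2.imread('pics/s13.png'),4)[110:290,170:350].astype(int)
q=cv2.cvtColor(cv2.imread('pics/s5.png'),4)[180:290,170:280].astype(int)
d=np.abs(a[110:290,170:350].astype(int)-p).sum(2);print('changed s13->s14 rail area',(d[70:,:65]>60).sum())
d=np.abs(a[180:290,170:280].astype(int)-q).sum(2);print('since release',(d>90).sum(),np.argwhere(d>90)[:, ::-1].min(0) if (d>90).any() else '',np.argwhere(d>90)[:, ::-1].max(0) if (d>90).any() else '')
K=np.array([.5430,.1368]);r=.448
for z in(.178,):print('crown expected',proj('scene',[.543,.137,z])[0],proj('top',[.543,.137,z])[0])
E
```

```text
27.4 [ 0.40717014 -0.22819025  0.32347455] [ 0.24695253  0.47269983 -0.05771408] 0.025024647946107897
scene hood [(0.57, array([237.7, 164.4, 319.8, 199.6]))]
scene headset [(0.83, array([198.1, 203.4, 242.6, 247. ]))]
top hood [(0.56, array([249.7, 118.3, 341.6, 217. ]))]
top headset [(0.71, array([154.4, 197.3, 202.9, 242.7]))]
260 [243, 243, 243, 241, 212, 158, 143, 130, 131, 139, 142, 143, 142, 141]
272 [244, 240, 239, 243, 243, 243, 239, 208, 153, 141, 129, 127, 137, 145]
277 [243, 243, 232, 233, 242, 242, 242, 242, 219, 164, 144, 136, 124, 133]
280 [243, 243, 244, 242, 240, 243, 243, 242, 221, 162, 142, 140, 138, 152]
290 [223, 231, 240, 230, 180, 134, 124, 127, 130, 129, 130, 129, 131, 129]
changed s13->s14 rail area 0
since release 664 [35  0] [109  99]
crown expected [221.07142121 207.97158385] [170.00338172 213.14801546]
```

After release the hood's edge rows are unchanged and the headset's extent is unchanged since it was hung. The arm is clear, so I'll hand in.

```bash
python3 -c "
from cell import ctrl
print(ctrl.hand_in())"
```

```text
the job is handed in; nothing more can be done
None
```

I handed the job in at about 27.5 s. The headset hangs on the lead rail, the stay is broken and the hood is shut; the hand-in itself gave no verdict.

- **Headset:** I lifted it off the front wall by its crown and lowered it onto the middle of the bar, with an ear cup on each side. The detector found it in the same place at the end as just after I let go.
- **Stay:** I pushed the thumb tab through with one open finger until the lower link had turned about 20° in the pictures. That puts the knuckle at roughly 2.0 rad; I could not read it directly. The hood stayed up. The tool cannot tilt with this interface, so I kept it vertical and to the right of the hood.
- **Hood:** I held it by the bar and lowered it along its arc at about 0.35 rad/s until it stopped. Forces stayed small on the way, with a brief 48 N push at the stop that I then eased off. From the pictures it is shut to within about 0.01 rad, and nothing changed when I released it.

**Checks that were weak or went wrong:**
- **Calibration:** The box corner at the hinge was about 4.5 px off in my position fit, which I put down to the hood hiding it.
- **Final headset position:** My two-view check of the crown disagreed with itself by 22 mm because the top view was partly blocked. I relied on where the gripper let go and on the scene picture instead.
- **Refused move:** One move was refused for a missing key and had no effect.
- **Pictures:** I used all 12 views, more than the 8 planned, so the final checks were made on numbers rather than by eye.
- **Bystanders:** I steered clear of them but did not measure their positions again at the end.

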